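# Pin the swing arm of the bench lap at its working station

### The arm

A 6-joint arm with a two-finger parallel gripper is mounted at the origin on a cart in front of the work surface, level with it; the furniture and walls round the work are solid. World frame = base frame: x ahead of the robot, y to its left, z up, the work surface at z = 0. Lengths are in m, angles in rad, forces in N, time in s.
With the tool pointing down it reaches from about 0.375 to 0.975 m from the base axis. Payload 3.8 kg.
Tool frame: the origin (TCP) lies midway between the tips of the shut fingers; the grasp point (between the pads) lies 19 mm behind it; z points along the fingers, y is the line along which they close (so a half turn about z gives the same grasp; the last joint's range is limited). The gripper opens to 85 mm and grips with 20 to 120 N. Pads are 22 mm wide; open, the fingers measure 114 mm over their backs; the gripper's body (76 mm by 85 mm) begins 54 mm behind the grasp point. The pads swing forward as they close: fully open they stand 13 mm farther back than shut.
Start: joints at [1.108, 0.264, 1.604, -0, 1.274, -0.037], TCP at [0.279, 0.615, 0.231] pointing down, gripper open.
Joint ranges: [-2.63, 2.63], [-0.94, 2.18], [0.31, 2.57], [-1.31, 4.45], [0, 2.66], [-2.55, 2.55]. Speed limits (rad/s): [2.57, 2.57, 3.14, 3.14, 3.14, 3.14].

### API

Orientations are given as a rotation vector (axis times angle).
In Python, from workcell import bot gives the robot as it stands.
- The arm moves only by the tool step_arm, never from a script. Its argument "motion" is a list of rows, each a list of 5 numbers: the finger opening in cm, from 0 to 8.54, then the shift along the tool's x, y, z in cm, then the turn about the tool's z in degrees. In form: [[claw, dx, dy, dz, twist], ...]. A call has 1 to 20 rows; each row is the pose to reach, as a shift and turn from the pose commanded when the call began, along the tool's axes at that moment; what a row does not reach only later rows make up. A row lasts 1/10 s, in which the tool goes at most 50 mm and 8.59 degrees, less where a joint would pass 70% of its speed; a pose out of reach is approached as far as the arm can. A call with a gripper value outside its range is refused whole. The fingers move at their own pace and stop on an object; "force" is the grip in N (left out, the last holds). Time passes only in rows, so rows that repeat a pose let the fingers close. It gives the time, the measured TCP pose, the force, the opening and the grip force at its end, in the units of the state.
- bot.read_state(): the state, without advancing time (a new reading comes with each control period).
- bot.read_camera(name): name is "scene" or "top" or "wrist"; returns (picture, depth): 384x512x3 uint8, red, green, blue; 384x512 float32, m along the optical axis (not along the pixel's ray), 0 where there is no reading.
- bot.calibration(name): a dict with "mtx" (3x3 intrinsics, pixels), "origin" and "orientation" of the camera in the world; the wrist camera has in their place "T_tool_cam" (4x4, takes a point from camera to tool coordinates, whose origin is the TCP and whose axes are the flange's). Camera axes: x right, y up, looking along -z (the intrinsics and any distortion apply to the point x, -y, -z); pixel columns grow to the right and rows downward; lengths in m; the calibration is good to about 2 mm. A picture is of the moment at which its call begins: read the wrist's pose just before it. calibration takes no time and is no camera call.
- bot.finish_job(): hands the job in; it is judged then, once.
The state is a dict: "time": time; "q": joint angles; "joint_vel": joint speeds; "joint_torque": joint torques, N m; "tool_pos": TCP position; "tcp_rot": TCP orientation; "wrist_force": force on the tool from outside, world axes, zero at the start; "torque": the same for the moment, N m; "width": opening from 0.0 (shut) to 1.0 (fully open); "grip_force": force on a finger pad.
Only numpy, scipy, OpenCV 4.12 (cv2) and the standard library are available. Lean on these libraries where they do the work, as an engineer would, in place of code of your own. Each camera call takes 0.05 s, during which the arm holds its last target. There are 200 camera calls.

### The job

Bring the lap's spring-loaded swing arm round to the middle hole of the index plate and lock it there with the push-button ball-lock pin from the wooden block: lead the pin's nose through the arm's bush, use it to carry the arm round, and feel it into the middle hole. Then press the button so that the pin slides fully home, and let the button spring out so that the balls lock below the plate. Work gently, without forcing anything, and leave the plain pin and the other things on the bench alone.

Things in the scene. Friction and masses are not known exactly. Their poses are not given: they have to be found in the camera images.
- lap: Fixed bench lap on a grey base plate 350 x 240 mm. Origin on the bench under it, z up. Towards its -x end the grey disc (diameter 170, top 42 mm up); at x = +130 mm the column on which the arm turns; between them a level index plate on two legs, 86 x 196 x 14 mm, top 66 mm up, 40 mm free below it, three holes 100 mm from the column's axis, 31.5 degrees apart, the middle one near the centre line.
- pivot_top (a point): point on the vertical axis on which the arm turns, at the height of the arm's top face (80 mm above the bench); a cap and a nut rise 14 mm above it
- bush_top (a point): centre of the arm's hole (the bush) at the arm's top face: 17 mm wide, 12 mm deep, 100 mm from the pivot axis. The arm is a flat steel bar 36 mm wide, 12 mm thick, top 80 mm above the bench, underside 2 mm above the index plate; its end, 255 mm from the pivot, carries a brass weight 42 mm high and a stone that passes over the disc.
- dop_arm (a joint): angle of the swing arm, rad: 0 where it starts, on its stop, off the disc to the machine's +y side; grows anticlockwise from above; 0.90 = bush on the machine's centre line. The index plate is clamped by slotted feet: its middle hole (17 mm, sharp edge) lies anywhere at 0.70 to 1.10, the others 0.55 to each side. A spring pulls the arm back: 2.5 N at the bush at 0.90.
- lock_pin: Loose steel ball-lock pin, about 0.2 kg, upright in one hole of the wooden block. Origin on its axis at the flange's underside, z towards the button. Flange 36 mm wide, 5 mm thick; above it a knurled round grip 24 mm wide, 28 mm high, then the button, 9 mm. Below the flange a round shank 16 mm wide, 62 mm long, its last 4 mm tapered to 12 mm. Home: flange on the arm, balls 3 mm below the plate.
- pin_tip (a point): tip of the pin's nose, 62 mm below the flange's underside
- lock_button (a joint): travel of the pin's button, m: 0 = out, 0.006 = fully pressed. Two balls (22 mm across them) stand out of the shank 31 to 36 mm below the flange: rigid while the button is out, so the nose goes only 26 mm into a bush; drawn in when it is pressed. Spring 2 N at 0, 5 N at 0.006; about 10 N with the balls bearing on a bush; then the pin slides down with it.
- button_top (a point): middle of the button's top face; button 14 mm wide, on the pin's axis, 42 mm above the flange's underside when out
- pin_block: Fixed wooden block 75 x 160 mm, 70 mm high, origin on the bench under its centre; two through holes of 29 mm at y = -40 and +40 mm in its frame hold the two pins, flanges on the block's top. The balls pass freely.
- plain_pin: bystander in the block's other hole: plain locating pin with a smooth head (22 mm wide, 25 mm high, flange 36 mm, no button)
- marker: bystander: black marker pen 136 mm long, lying near the front edge
- loupe: bystander: folding loupe 58 mm long
- sanding_block: bystander: dark rubber block 36 x 60 x 24 mm, at the left
- red_case: bystander: small long case 30 x 92 x 17 mm, at the left
- file_bar: bystander: grey square file 82 mm long, at the left front
- mug: bystander: dotted mug, 93 mm high, at the right
Things that resemble listed ones, but are neither listed nor needed, are in the scene too. Leave any blue look-alike of the lock_pin alone.

How it is judged:
On the way, in this order (a step that is already met when the one before it is completed fails the run):
1. the pin's nose is in the arm's bush and is carrying the arm round towards the middle hole (horizontal distance between pin_tip and bush_top below 0.006 m and z of pin_tip in the frame of bush_top below -0.004 m and value of joint dop_arm above 0.4 rad), for 0.1 s.
2. the pin's nose has passed through the bush into the middle hole of the index plate (5 mm below the plate's face) (horizontal distance between pin_tip and bush_top below 0.006 m and z of pin_tip in the frame of bush_top below -0.019 m and value of joint dop_arm between 0.64 and 1.16 rad), for 0.1 s.
3. the button is pressed with the nose in the middle hole and the flange not yet down (value of joint lock_button above 0.003 m and z of pin_tip in the frame of bush_top below -0.019 m and z of lock_pin in the frame of bush_top above 0.005 m and value of joint dop_arm between 0.64 and 1.16 rad), for 0.02 s.
At the end, for the whole second after the job is handed in: The ball-lock pin stands upright in the arm's bush (within 3 mm, tip within 7 mm) and through the middle hole of the index plate (arm between 0.64 and 1.16 rad), its flange down on the arm (within 3 mm), the button sprung out (within 1 mm) so that the balls are out below the plate, at rest (z of lock_pin in the frame of bush_top between -0.003 and 0.003 m and horizontal distance between lock_pin and bush_top below 0.003 m and horizontal distance between pin_tip and bush_top below 0.007 m and value of joint lock_button below 0.001 m and value of joint dop_arm between 0.64 and 1.16 rad and linear speed of lock_pin below 0.02 m/s); the robot touches nothing.
It fails at once if the pin is forced: more than 40 N between the pin and the lap before the flange is down (contact force between lock_pin and lap above 40 N and z of lock_pin in the frame of bush_top above 0.003 m).
It fails at once if the button is pressed with more than 30 N (contact force between the fingers and lock_button above 30 N).
It fails at once if the robot itself pushes on the lap or its arm with more than 15 N (contact force between any of the fingers, the arm and lap above 15 N).
It fails at once if the plain pin is lifted or moved by more than 15 mm (distance of plain_pin from where it was at the start of the episode above 0.015 m).
It fails at once if a bystander is moved by more than 20 mm (distance of any of marker, loupe, sanding_block, red_case, file_bar, mug from where it was at the start of the episode above 0.02 m).
It also fails if it takes over 72 s, if anything falls off the work surface, if the arm or the gripper's body presses on something with over 40 N, if the wrist force passes 120 N, or if a joint passes its speed limit or range.

## Working session

There is one attempt and no reset: what is moved stays moved. The work goes in short steps, Python scripts to look and compute and a tool call to move; the robot and the scene stay as the last step left them, time stands still between calls to the robot, and variables do not carry over. Pictures are saved under pics/ and viewed, at most 12 in all, crops included, and the job is handed in when it is done.

Besides the shell and the picture viewer there is one more tool, called by a JSON object that holds its "api" and its "payload", one argument or row to a line. step_arm: Moves the arm, as the interface text tells. Its arguments: {"type":"object","properties":{"motion":{"type":"array","items":{"type":"array","items":{"type":"number"}}},"force":{"type":"number"}},"required":["motion"]}

```bash
ls; mkdir -p pics; cat > h.py <<'E'
import numpy as np, cv2
from scipy.spatial.transform import Rotation as R
from workcell import bot
def cam(name):
    c=bot.calibration(name); K=np.array(c["mtx"])
    if name=="wrist":
        s=bot.read_state(); T=np.eye(4); T[:3,:3]=R.from_rotvec(s["tcp_rot"]).as_matrix(); T[:3,3]=s["tool_pos"]
        T=T@np.array(c["T_tool_cam"]); return K,T[:3,3],T[:3,:3],c
    o=np.array(c["orientation"]); Rm=o if o.shape==(3,3) else R.from_rotvec(o).as_matrix()
    return K,np.array(c["origin"]),Rm,c
def dist(c):
    for k in c:
        if 'dist' in k: return np.array(c[k],float)
    return None
def ray(cm,u,v):
    K,o,Rm,c=cm; p=cv2.undistortPoints(np.array([[[u,v]]],float),K,dist(c))[0,0]
    return o,Rm@np.array([p[0],-p[1],-1.])
def onplane(cm,u,v,z):
    o,d=ray(cm,u,v); return o+d*(z-o[2])/d[2]
def cloud(cm,depth):
    K,o,Rm,c=cm; h,w=depth.shape
    uv=np.stack(np.meshgrid(np.arange(w),np.arange(h)),-1).reshape(-1,1,2).astype(float)
    p=cv2.undistortPoints(uv,K,dist(c)).reshape(h,w,2)
    q=np.stack([p[...,0],-p[...,1],-np.ones((h,w))],-1)*depth[...,None]
    return q@Rm.T+o
def save(n,im,s=1): 
    cv2.imwrite(f"pics/{n}.png",cv2.resize(im[...,::-1],None,fx=s,fy=s,interpolation=cv2.INTER_CUBIC))
E
python3 - <<'E'
from h import *
for n in("scene","top","wrist"):
    cm=cam(n); im,d=bot.read_camera(n); np.savez(f"{n}0.npz",im=im,d=d); print(n,cm[3])
    if n!="wrist": save(n+"0",im,1.5)
print(bot.read_state())
E
```

```text
pics
scene {'mtx': array([[414.0077234 ,   0.        , 258.3245454 ],
       [  0.        , 414.0077234 , 190.15497259],
       [  0.        ,   0.        ,   1.        ]]), 'origin': array([-0.06472828, -0.94553384,  0.97875559]), 'orientation': array([ 0.83954191, -0.26023136, -0.51504458])}
top {'mtx': array([[497.43950359,   0.        , 256.51502068],
       [  0.        , 497.43950359, 182.00199393],
       [  0.        ,   0.        ,   1.        ]]), 'origin': array([-0.39105836, -0.32546562,  1.74000045]), 'orientation': array([ 0.43857207, -0.33284879, -1.24302497])}
wrist {'mtx': array([[269.4777927 ,   0.        , 257.35152719],
       [  0.        , 269.4777927 , 192.74076983],
       [  0.        ,   0.        ,   1.        ]]), 'T_tool_cam': array([[-5.99591717e-04,  9.44586819e-01,  3.28261148e-01,
         8.54795684e-02],
       [ 9.99999784e-01,  6.54414839e-04, -5.65404822e-05,
         4.61254152e-04],
       [-2.68226361e-04,  3.28261043e-01, -9.44587008e-01,
        -1.43287429e-01],
       [ 0.00000000e+00,  0.00000000e+00,  0.00000000e+00,
         1.00000000e+00]])}
{'time': 0.15, 'q': array([ 1.10809452e+00,  2.64616140e-01,  1.60506927e+00,  1.04366374e-05,
        1.27371192e+00, -3.69155761e-02]), 'joint_vel': array([-0.00083399, -0.00242359, -0.00497044,  0.00179848, -0.00113969,
       -0.00060227]), 'joint_torque': array([ 5.08018693e-04, -5.15908742e+01, -3.67957449e+01, -1.51019467e-04,
        8.06016207e-03, -4.78661931e-06]), 'tool_pos': array([0.27855126, 0.6142137 , 0.2302189 ]), 'tcp_rot': array([-6.63690796e-01, -3.07021948e+00,  2.74251526e-03]), 'wrist_force': array([ 0.37375385, -0.11991673,  0.0692775 ]), 'torque': array([ 0.02697998, -0.02349789, -0.0207676 ]), 'grip_force': 0.0, 'width': 1.0042799448005464}
```

View pics/scene0.png

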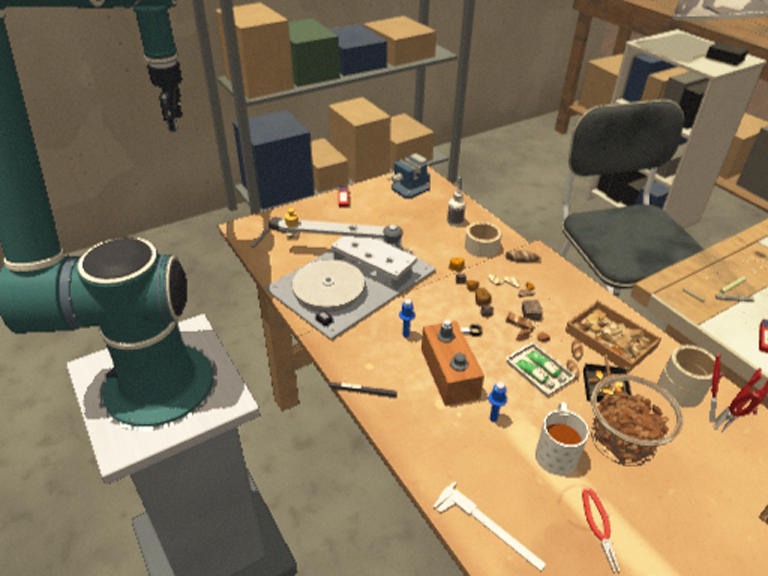

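View pics/top0.png

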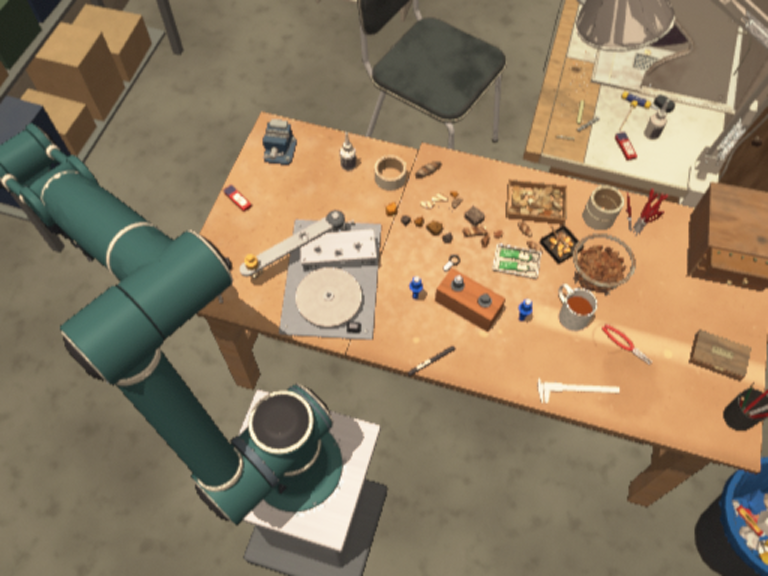

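The lap is at scene (350,270), with the arm's column at (393,234) and its brass weight at (291,217). The wooden block holds two grey pins at scene (446,328) and (459,362), and blue look-alikes stand at (407,318) and (497,400). I'll enlarge the block and measure from there.

```bash
python3 - <<'E'
from h import *
s=np.load("scene0.npz");t=np.load("top0.npz")
a=cv2.resize(s["im"][205:275,270:340],(560,560),interpolation=cv2.INTER_CUBIC)
b=cv2.resize(t["im"][170:230,280:350],(0,0),fx=3.4,fy=3.4,interpolation=cv2.INTER_CUBIC)
c=np.zeros((560,800,3),np.uint8);c[:,:560]=a;c[:b.shape[0],560:560+b.shape[1]]=b[:, :240]
save("block",c)
for n,z in(("scene",s),("top",t)):
    cm=cam(n);P=cloud(cm,z["d"])
    h=P[...,2]
    # block top pts
    m=(abs(h-.07)<.006)&(P[...,0]>.3)&(P[...,0]<.8)&(abs(P[...,1])<.3)
    hsv=cv2.cvtColor(z["im"],cv2.COLOR_RGB2HSV); 
    m&=(hsv[...,1]>120)
    k,l,st,ce=cv2.connectedComponentsWithStats(m.astype(np.uint8))
    for i in np.argsort(-st[1:,4])[:2]+1: 
        q=P[l==i]; print(n,"block",st[i],q[:,:2].mean(0),cv2.minAreaRect((q[:,:2]*1000).astype(np.float32)))
    for (u,v) in ((297,219),(306,241),(262,155),(194,143),(219,189)) if n=="scene" else ((305,187),(322,199),(224,145),(167,175),(219,197)):
        print(n,u,v,P[v,u])
E
```

```text
scene block [282 214  32  30 430] [ 0.52526892 -0.25927339] ((530.6437377929688, -258.1661071777344), (106.5213851928711, 76.49504852294922), 73.44384002685547)
scene block [266 208  10   6  35] [ 0.49917146 -0.15229548] ((499.5357971191406, -150.6957550048828), (25.328201293945312, 29.594013214111328), 51.67629623413086)
scene 297 219 [ 0.52563136 -0.25480016  0.1061267 ]
scene 306 241 [ 0.50289494 -0.33192076  0.09308002]
scene 262 155 [0.6263153  0.10007219 0.08889221]
scene 194 143 [0.43057748 0.26495706 0.11306331]
scene 219 189 [0.41947648 0.05180345 0.04841722]
top block [291 180  29  28 323] [ 0.52374168 -0.25696061] ((527.6956176757812, -257.6006774902344), (105.30848693847656, 80.19061279296875), 75.8102035522461)
top block [275 192   6   3  13] [ 0.49335523 -0.15083994] ((492.0751953125, -151.09378051757812), (9.00343132019043, 19.116527557373047), 23.20638656616211)
top 305 187 [ 0.52372474 -0.24614373  0.11556081]
top 322 199 [ 0.50203843 -0.31838474  0.09934547]
top 224 145 [0.62470481 0.10854322 0.09553042]
top 167 175 [0.42239029 0.26672693 0.11067607]
top 219 197 [0.41667221 0.05978502 0.05823857]
```

View pics/block.png

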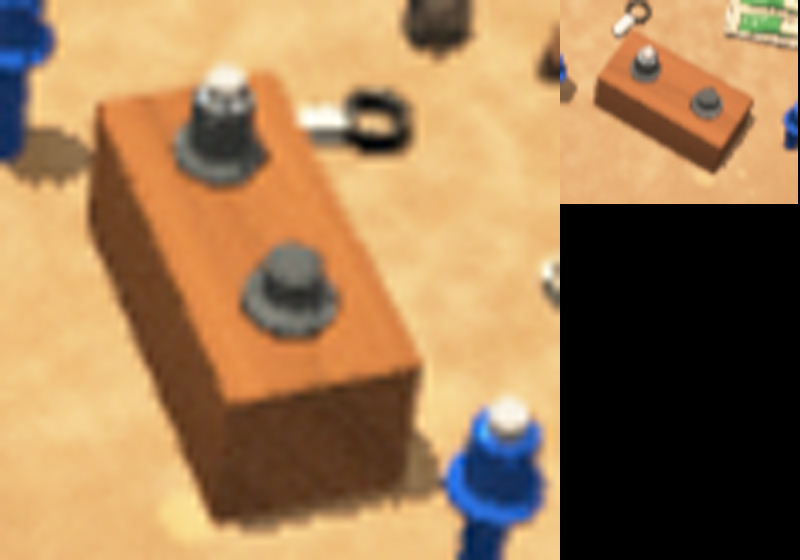

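The lock pin is the far pin at crop (225,120), scene (446,328): it is grey, with a pale button on a knurled grip. The one at crop (295,285) is smooth with no button, so it is the plain pin, and the blue ones are look-alikes. On the way to it, I'll look at the lap from close up.

```bash
cat >> h.py <<'E'
def plan(x,y,z,yaw_deg):
    "yaw = world angle of tool y"
    s=bot.read_state(); M=R.from_rotvec(s["tcp_rot"]).as_matrix()
    d=M.T@(np.array([x,y,z])-s["tool_pos"])*100
    cur=np.degrees(np.arctan2(M[1,1],M[0,1])); 
    print("t",s["time"],"pos",s["tool_pos"].round(4),"yaw",round(cur,2),"F",s["wrist_force"].round(1),"w",round(s["width"],3),"-> shift cm",d.round(2),"twist",round(-(yaw_deg-cur),2),"tilt",M[:,2].round(4))
E
python3 -c "
from h import *
plan(.54,.12,.20,11.5)"
```

```text
t 0.15 pos [0.2786 0.6142 0.2302] yaw 65.6 F [ 0.4 -0.1  0.1] w 1.004 -> shift cm [-44.22 -34.2    3.08] twist 54.1 tilt [-8.0e-04 -1.6e-03 -1.0e+00]
```

{"api": "step_arm", "payload": {
  "motion": [
    [8.5,-22,-17,0,27],
    [8.5,-44.2,-34.2,0,54],
    [8.5,-44.2,-34.2,0,54],
    [8.5,-44.2,-34.2,0,54],
    [8.5,-44.2,-34.2,0,54],
    [8.5,-44.2,-34.2,3,54],
    [8.5,-44.2,-34.2,3,54],
    [8.5,-44.2,-34.2,3,54],
    [8.5,-44.2,-34.2,3,54],
    [8.5,-44.2,-34.2,3,54],
    [8.5,-44.2,-34.2,3,54],
    [8.5,-44.2,-34.2,3,54],
    [8.5,-44.2,-34.2,3,54],
    [8.5,-44.2,-34.2,3,54],
    [8.5,-44.2,-34.2,3,54],
    [8.5,-44.2,-34.2,3,54]
  ]
}}

```text
time: 1.75
tool_pos: [0.5395, 0.1223, 0.2015]
tcp_rot: [-1.983, -2.437, -0.001]
wrist_force: [1.3, 1.0, -0.3]
width: 0.995
grip_force: 0.0
```

```bash
python3 - <<'E'
from h import *
plan(.525,-.25,.20,-16)
cm=cam("wrist"); im,d=bot.read_camera("wrist"); np.savez("wrist1.npz",im=im,d=d,o=cm[1],R=cm[2]); save("wrist1",im,1.5)
P=cloud(cm,d)
g=cv2.cvtColor(im,cv2.COLOR_RGB2GRAY)
m=(abs(P[...,2]-.066)<.012)&(d>0)
E
```

```text
t 1.75 pos [0.5395 0.1223 0.2015] yaw 11.73 F [ 1.3  1.  -0.3] w 0.995 -> shift cm [-36.15  -8.99   0.13] twist 27.73 tilt [ 1.e-04  3.e-04 -1.e+00]
```

View pics/wrist1.png

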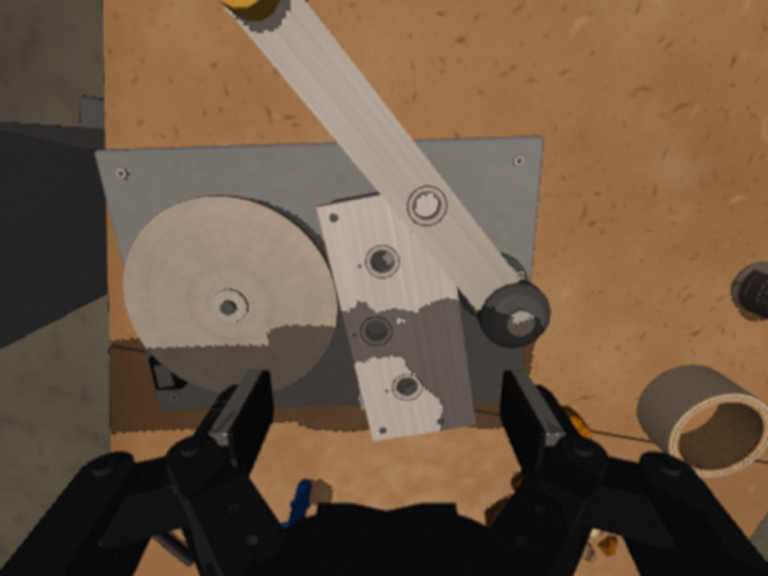

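The wrist picture shows the bush at (427,206), the plate holes at (382,262), (376,330) and (406,387), with (376,330) the middle one, and the column cap at (515,314). All of these are in 1.5x pixels. Next I'll refine the centres.

```bash
python3 - <<'E'
from h import *
from scipy.optimize import least_squares
z=np.load("wrist1.npz"); im,d=z["im"],z["d"]; c=bot.calibration("wrist"); cm=(np.array(c["mtx"]),z["o"],z["R"],c)
g=cv2.cvtColor(im,cv2.COLOR_RGB2GRAY)
pts=[]
for n,(u,v),h in(("bush",(427,206),.080),("A",(382,262),.066),("mid",(376,330),.066),("C",(406,387),.066)):
    u,v=u/1.5,v/1.5; s=8; r=14; x0,y0=int(u)-r,int(v)-r
    p=cv2.resize(g[y0:y0+2*r,x0:x0+2*r],None,fx=s,fy=s,interpolation=cv2.INTER_CUBIC)
    D=d[int(v),int(u)]; f=269/(z["o"][2]-h)
    res=[]
    cc=cv2.HoughCircles(cv2.equalizeHist(p),cv2.HOUGH_GRADIENT_ALT if 0 else cv2.HOUGH_GRADIENT,1,20,param1=120,param2=12,minRadius=int(.0075*f*s),maxRadius=int(.0135*f*s))
    for q in (cc[0][:4] if cc is not None else []):
        uu,vv=(q[0]+.5)/s-.5+x0,(q[1]+.5)/s-.5+y0; res.append((uu,vv)); print(n,(uu*1.5).round(1),(vv*1.5).round(1),"R mm",round(q[2]/s/f*1000,1),onplane(cm,uu,vv,h)[:2].round(4))
    pts.append(onplane(cm,u,v,h)[:2]); print(n,"hand",pts[-1].round(4))
pts=np.array(pts)
f=least_squares(lambda q:np.hypot(*(pts-q).T)-.1,[.625,.1]); piv=f.x; print("pivot",piv,f.fun)
print("cap",onplane(cm,515/1.5,314/1.5,.094)[:2])
a=np.unwrap(np.arctan2(*(pts-piv).T[::-1])%(2*np.pi)); print("angles",a,np.diff(a))
P=cloud(cm,d); print("plate z",P[175,236],P[236,291],"arm z",P[100,245])
b=np.hstack([cv2.resize(im[int(v/1.5)-14:int(v/1.5)+14,int(u/1.5)-14:int(u/1.5)+14],(200,200),interpolation=cv2.INTER_CUBIC) for u,v in((427,206),(382,262),(376,330),(406,387))])
save("holes",b)
E
```

```text
bush 428.1 206.2 R mm 10.6 [0.5557 0.1771]
bush 424.5 203.6 R mm 10.5 [0.553  0.1783]
bush 423.4 207.6 R mm 12.0 [0.5529 0.1757]
bush 420.0 204.0 R mm 9.8 [0.5502 0.1774]
bush hand [0.555  0.1771]
A 381.8 260.1 R mm 12.4 [0.5341 0.132 ]
A 380.2 256.5 R mm 11.5 [0.5325 0.1344]
A 384.0 264.4 R mm 11.7 [0.5363 0.1292]
A 378.9 263.6 R mm 10.8 [0.5327 0.1291]
A hand [0.5346 0.1307]
mid 375.6 330.4 R mm 12.4 [0.5405 0.0772]
mid 375.2 334.5 R mm 13.4 [0.5409 0.0738]
mid 375.4 325.1 R mm 10.1 [0.5395 0.0815]
mid 371.8 331.7 R mm 13.4 [0.5379 0.0756]
mid hand [0.5407 0.0776]
C 405.9 383.2 R mm 7.6 [0.5731 0.0369]
C 408.4 389.4 R mm 9.0 [0.5762 0.0318]
C 403.7 386.6 R mm 10.4 [0.572  0.0335]
C 404.4 391.5 R mm 12.0 [0.5735 0.0292]
C hand [0.5739 0.0336]
pivot [0.63322712 0.11449518] [ 2.31718195e-04 -9.73451340e-06 -4.20593519e-04  3.70795833e-04]
cap [0.62788716 0.12096914]
angles [2.46691732 2.97902282 3.52108911 4.07947695] [0.5121055  0.54206629 0.55838784]
plate z [0.5151037  0.12678181 0.06780851] [0.58978047 0.06858379 0.06893116] arm z [0.51092253 0.20299108 0.08288305]
```

View pics/holes.png

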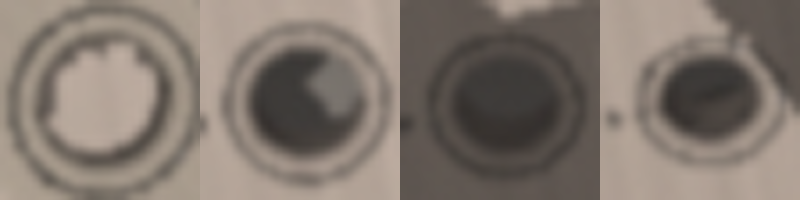

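The four centres fit a 100 mm circle to 0.4 mm, with the pivot at (0.633,0.1145) and the middle hole at about 1.054 rad. Next, the pin.

{"api": "step_arm", "payload": {
  "motion": [
    [8.5,-36,-9,0,27.7],
    [8.5,-36,-9,0,27.7],
    [8.5,-36,-9,0,27.7],
    [8.5,-36,-9,0,27.7],
    [8.5,-36,-9,0,27.7],
    [8.5,-36,-9,0,27.7],
    [8.5,-36,-9,0,27.7],
    [8.5,-36,-9,0,27.7],
    [8.5,-36,-9,0,27.7],
    [8.5,-36,-9,0,27.7],
    [8.5,-36,-9,0,27.7]
  ]
}}

```text
time: 2.9
tool_pos: [0.5245, -0.2485, 0.2012]
tcp_rot: [-2.509, -1.89, -0.0]
wrist_force: [0.1, -0.2, -0.9]
width: 0.993
grip_force: 0.0
```

```bash
python3 - <<'E'
from h import *
plan(.525,-.25,.16,-16)
cm=cam("wrist"); im,d=bot.read_camera("wrist"); np.savez("wrist2.npz",im=im,d=d,o=cm[1],R=cm[2]); save("wrist2",im,1.5)
E
```

```text
t 2.9 pos [ 0.5245 -0.2485  0.2012] yaw -16.01 F [ 0.1 -0.2 -0.9] w 0.993 -> shift cm [-0.14  0.1   4.12] twist -0.01 tilt [-3.e-04  7.e-04 -1.e+00]
```

View pics/wrist2.png

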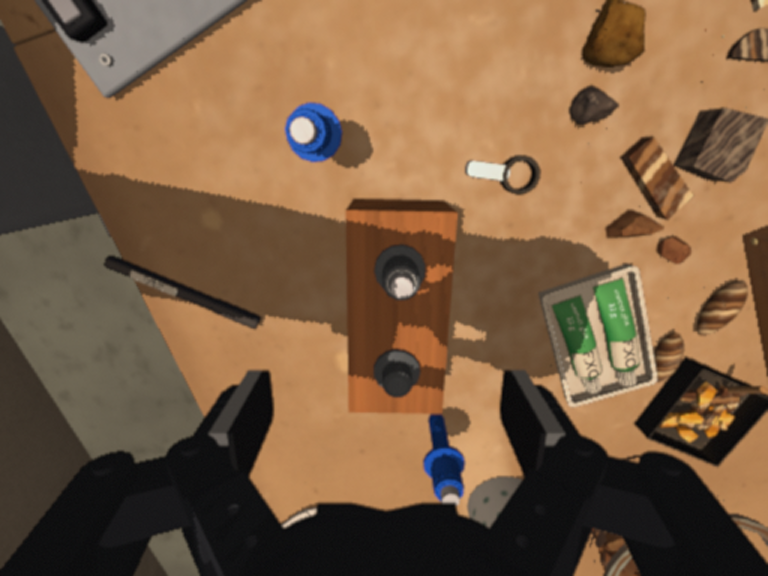

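The lock pin's flange is at (400,271) and its pale button at (403,288). The plain pin is at (398,375), and both fingers are clear of everything.

```bash
python3 - <<'E'
from h import *
cm=cam("wrist")
for n,u,v,h in(("flange",400,271,.075),("button",403.5,287.5,.112)):
    for dz in(0,.002): print(n,dz,onplane(cm,u/1.5,v/1.5,h+dz).round(4))
plan(.5255,-.2455,.16,-16)
E
```

```text
flange 0 [ 0.5346 -0.2459  0.075 ]
flange 0.002 [ 0.5347 -0.2453  0.077 ]
button 0 [ 0.5357 -0.2456  0.112 ]
button 0.002 [ 0.5358 -0.245   0.114 ]
t 2.95 pos [ 0.5245 -0.2483  0.2013] yaw -15.98 F [ 0.1 -0.2 -0.1] w 0.992 -> shift cm [0.3  0.01 4.13] twist 0.02 tilt [-1.e-04  5.e-04 -1.e+00]
```

{"api": "step_arm", "payload": {
  "motion": [
    [6,0.56,0.93,4,0],
    [5,0.56,0.93,8,0],
    [5,0.56,0.93,10,0],
    [5,0.56,0.93,11.5,0],
    [5,0.56,0.93,12.3,0],
    [5,0.56,0.93,12.3,0],
    [5,0.56,0.93,12.3,0]
  ]
}}

```text
time: 3.65
tool_pos: [0.5358, -0.2474, 0.0796]
tcp_rot: [2.509, 1.888, 0.001]
wrist_force: [-0.2, -0.3, 0.5]
width: 0.582
grip_force: 0.0
```

```bash
python3 - <<'E'
from h import *
plan(.535,-.2455,.078,-16)
cm=cam("wrist"); im,d=bot.read_camera("wrist"); save("wrist3",im,1.5)
E
```

```text
t 3.65 pos [ 0.5358 -0.2474  0.0796] yaw -16.07 F [-0.2 -0.3  0.5] w 0.582 -> shift cm [ 0.16 -0.14  0.16] twist -0.07 tilt [ 1.9e-03 -9.0e-04 -1.0e+00]
```

View pics/wrist3.png

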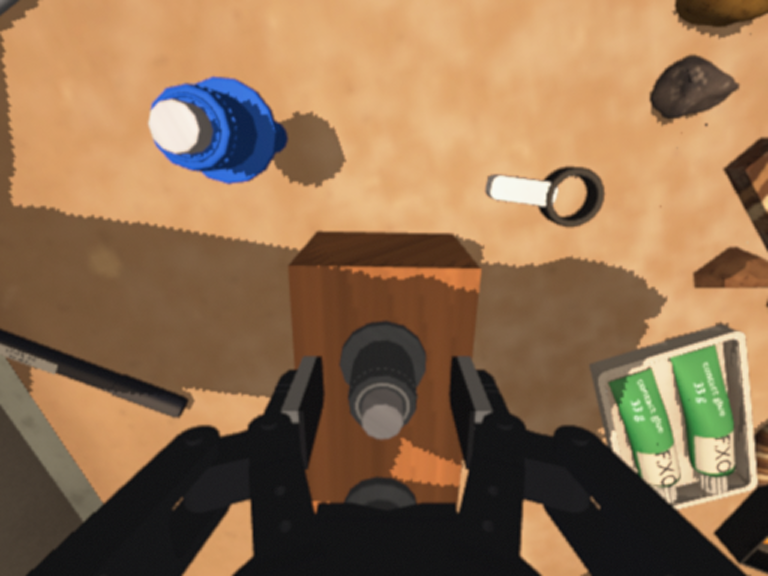

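The pin stands midway between the open pads, at about (383,395). I'll close on it.

{"api": "step_arm", "payload": {
  "force": 60,
  "motion": [
    [4,0.1,0,0.1,0],
    [2,0.1,0,0.1,0],
    [2,0.1,0,0.1,0],
    [1.5,0.1,0,0.1,0],
    [1.5,0.1,0,0.1,0],
    [1.5,0.1,0,0.1,0],
    [1.5,0.1,0,0.1,0],
    [1.5,0.1,0,0.1,0]
  ]
}}

```text
time: 4.5
tool_pos: [0.5357, -0.2466, 0.0784]
tcp_rot: [2.51, 1.888, 0.001]
wrist_force: [-0.6, 0.6, 4.8]
width: 0.259
grip_force: 58.9
```

{"api": "step_arm", "payload": {
  "motion": [
    [1.5,0.1,0,-5,0],
    [1.5,0.1,0,-10,0],
    [1.5,0.1,0,-13,0],
    [1.5,0.1,0,-13,0],
    [1.5,0.1,0,-13,0]
  ]
}}

```text
time: 5.0
tool_pos: [0.5354, -0.2454, 0.2074]
tcp_rot: [2.51, 1.888, 0.001]
wrist_force: [0.1, -0.1, -2.4]
width: 0.254
grip_force: 59.8
```

```bash
python3 -c "
from h import *
plan(.555,.177,.19,8)"
```

```text
t 5.0 pos [ 0.5354 -0.2454  0.2074] yaw -16.1 F [ 0.1 -0.1 -2.4] w 0.254 -> shift cm [41.13 -9.83  1.73] twist -24.1 tilt [ 7.e-04 -4.e-04 -1.e+00]
```

{"api": "step_arm", "payload": {
  "motion": [
    [1.5,41.1,-9.8,0,-24],
    [1.5,41.1,-9.8,0,-24],
    [1.5,41.1,-9.8,0,-24],
    [1.5,41.1,-9.8,0,-24],
    [1.5,41.1,-9.8,0,-24],
    [1.5,41.1,-9.8,0,-24],
    [1.5,41.1,-9.8,0,-24],
    [1.5,41.1,-9.8,0,-24],
    [1.5,41.1,-9.8,0,-24],
    [1.5,41.1,-9.8,2,-24],
    [1.5,41.1,-9.8,3.5,-24],
    [1.5,41.1,-9.8,3.5,-24],
    [1.5,41.1,-9.8,3.5,-24],
    [1.5,41.1,-9.8,3.5,-24]
  ]
}}

```text
time: 6.4
tool_pos: [0.5554, 0.176, 0.1724]
tcp_rot: [2.065, 2.368, 0.0]
wrist_force: [0.2, 0.1, -1.9]
width: 0.26
grip_force: 59.7
```

```bash
python3 - <<'E'
from h import *
plan(.555,.177,.165,8)
cm=cam("wrist"); im,d=bot.read_camera("wrist"); np.savez("wrist4.npz",im=im,d=d,o=cm[1],R=cm[2]); save("wrist4",im[60:360,130:400],2)
s=bot.read_state(); K=cm[0]
# predicted tip and bush pixel
def proj(p): q=cm[2].T@(np.array(p)-cm[1]); return (K[0,0]*q[0]/-q[2]+K[0,2],K[1,1]*-q[1]/-q[2]+K[1,2])
M=R.from_rotvec(s["tcp_rot"]).as_matrix(); tip=s["tool_pos"]+M[:,2]*.0704
for n,p in(("tip",tip),("bush",(.555,.1771,.08)),("mid",(.5407,.0776,.066))): u,v=proj(p); print(n,u,v,"crop",(u-130)*2,(v-60)*2)
E
```

```text
t 6.4 pos [0.5554 0.176  0.1724] yaw 7.83 F [ 0.2  0.1 -1.9] w 0.26 -> shift cm [ 0.11 -0.03  0.74] twist -0.17 tilt [ 1.e-04 -0.e+00 -1.e+00]
tip 258.2884717544258 205.40361785111475 crop 256.5769435088516 290.8072357022295
bush 257.44598516689473 195.3170456047306 crop 254.89197033378946 270.6340912094612
mid 232.18777569214785 274.03198725322943 crop 204.3755513842957 428.06397450645886
```

View pics/wrist4.png

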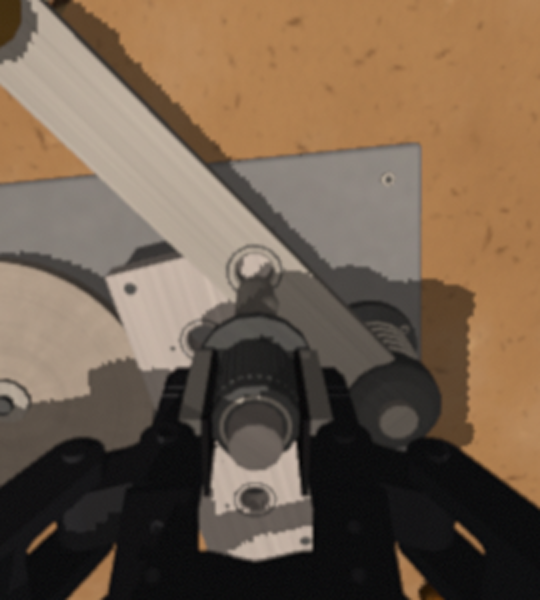

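The nose points at (256,285) in the crop. The bush ring is at (254,270), just where I predicted. I'll lower the pin gently.

{"api": "step_arm", "payload": {
  "motion": [
    [1.5,0.11,-0.03,0.8,0],
    [1.5,0.11,-0.03,1.5,0],
    [1.5,0.11,-0.03,1.9,0],
    [1.5,0.11,-0.03,2.2,0],
    [1.5,0.11,-0.03,2.4,0],
    [1.5,0.11,-0.03,2.6,0],
    [1.5,0.11,-0.03,2.6,0],
    [1.5,0.11,-0.03,2.6,0]
  ]
}}

```text
time: 7.25
tool_pos: [0.5548, 0.1775, 0.1462]
tcp_rot: [2.063, 2.369, -0.0]
wrist_force: [-0.6, -1.0, -2.8]
width: 0.265
grip_force: 59.8
```

{"api": "step_arm", "payload": {
  "motion": [
    [1.5,0,0,0.15,0],
    [1.5,0,0,0.3,0],
    [1.5,0,0,0.45,0],
    [1.5,0,0,0.55,0],
    [1.5,0,0,0.55,0],
    [1.5,0,0,0.55,0]
  ]
}}

```text
time: 7.85
tool_pos: [0.5547, 0.1776, 0.1407]
tcp_rot: [2.063, 2.369, -0.0]
wrist_force: [0.7, -3.0, -1.7]
width: 0.259
grip_force: 59.9
```

```bash
python3 - <<'E'
from h import *
s=bot.read_state(); p=s["tool_pos"]; plan(p[0],p[1],p[2],7.83)
piv=np.array([.6332,.1145]); r=p[:2]-piv; print("radius",np.hypot(*r),"ang",np.arctan2(r[1],r[0])%(2*np.pi), s["torque"])
M=R.from_rotvec(s["tcp_rot"]).as_matrix(); a0=np.arctan2(r[1],r[0])
for k in range(1,23):
    t=k*.05; c,sn=np.cos(t),np.sin(t); q=piv+np.array([[c,-sn],[sn,c]])@r
    d=M.T@np.array([*(q-p[:2]),0])*100; print(round(t,3),d[:2].round(2))
E
```

```text
t 7.85 pos [0.5547 0.1776 0.1407] yaw 7.9 F [ 0.7 -3.  -1.7] w 0.259 -> shift cm [0. 0. 0.] twist 0.07 tilt [-0.e+00 -2.e-04 -1.e+00]
radius 0.10073215803783381 ang 2.4641182044613057 [-0.68473769 -0.0033246  -0.02365356]
0.05 [-0.35 -0.36]
0.1 [-0.73 -0.7 ]
0.15 [-1.11 -1.02]
0.2 [-1.52 -1.32]
0.25 [-1.94 -1.6 ]
0.3 [-2.37 -1.86]
0.35 [-2.81 -2.1 ]
0.4 [-3.27 -2.31]
0.45 [-3.73 -2.5 ]
0.5 [-4.21 -2.67]
0.55 [-4.69 -2.81]
0.6 [-5.18 -2.93]
0.65 [-5.67 -3.03]
0.7 [-6.17 -3.1 ]
0.75 [-6.68 -3.15]
0.8 [-7.18 -3.17]
0.85 [-7.68 -3.16]
0.9 [-8.18 -3.13]
0.95 [-8.69 -3.08]
1.0 [-9.18 -3.  ]
1.05 [-9.67 -2.89]
1.1 [-10.16  -2.76]
```

{"api": "step_arm", "payload": {
  "motion": [
    [1.5,-0.35,-0.36,0,0],
    [1.5,-0.73,-0.7,0,0],
    [1.5,-1.11,-1.02,0,0],
    [1.5,-1.52,-1.32,0,0],
    [1.5,-1.94,-1.6,0,0],
    [1.5,-2.37,-1.86,0,0],
    [1.5,-2.81,-2.1,0,0],
    [1.5,-3.27,-2.31,0,0],
    [1.5,-3.73,-2.5,0,0],
    [1.5,-4.21,-2.67,0,0],
    [1.5,-4.69,-2.81,0,0],
    [1.5,-4.69,-2.81,0,0],
    [1.5,-4.69,-2.81,0,0]
  ]
}}

```text
time: 9.15
tool_pos: [0.5334, 0.1275, 0.1409]
tcp_rot: [-2.064, -2.368, -0.001]
wrist_force: [3.8, 2.4, -1.9]
width: 0.259
grip_force: 59.8
```

```bash
cat >> h.py <<'E'
def arc(ts,piv=(.6332,.1145)):
    "rows to go on round the pivot by ts rad"
    piv=np.array(piv); s=bot.read_state(); p=s["tool_pos"]; r=p[:2]-piv; M=R.from_rotvec(s["tcp_rot"]).as_matrix()
    a=np.arctan2(r[1],r[0])%(2*np.pi); F=s["wrist_force"]; u=r/np.hypot(*r); 
    print("z",p[2].round(4),"radius",np.hypot(*r).round(4),"ang",a.round(3),"dop",(a-2.467).round(3),"F rad",(F[:2]@u).round(1),"F tan",(F[:2]@[-u[1],u[0]]).round(1),"Fz",F[2].round(1),"torque",s["torque"].round(2),"tilt",M[:2,2].round(4))
    for t in ts:
        c,sn=np.cos(t),np.sin(t); q=piv+np.array([[c,-sn],[sn,c]])@r*(.1/np.hypot(*r)); print(round(t,3),(M.T@np.array([*(q-p[:2]),0])*100)[:2].round(2))
E
python3 - <<'E'
from h import *
arc([.1,.2,.3,.35,.4,.42,.44,.46,.48,.5,.52,.54])
E
```

```text
z 0.1409 radius 0.1006 ang 3.012 dop 0.545 F rad -3.4 F tan -2.9 Fz -1.9 torque [ 0.37 -1.   -0.03] tilt [0.0002 0.0005]
0.1 [-0.99 -0.15]
0.2 [-1.99 -0.27]
0.3 [-2.98 -0.29]
0.35 [-3.48 -0.26]
0.4 [-3.98 -0.2 ]
0.42 [-4.18 -0.18]
0.44 [-4.38 -0.14]
0.46 [-4.57 -0.11]
0.48 [-4.77 -0.07]
0.5 [-4.96 -0.02]
0.52 [-5.16  0.03]
0.54 [-5.35  0.08]
```

{"api": "step_arm", "payload": {
  "motion": [
    [1.5,-0.5,-0.1,0,0],
    [1.5,-0.99,-0.15,0,0],
    [1.5,-1.5,-0.22,0,0],
    [1.5,-1.99,-0.27,0,0],
    [1.5,-2.5,-0.28,0,0],
    [1.5,-2.98,-0.29,0,0],
    [1.5,-3.48,-0.26,0,0],
    [1.5,-3.98,-0.2,0,0],
    [1.5,-4.38,-0.14,0,0],
    [1.5,-4.77,-0.07,0,0],
    [1.5,-5.05,0,0,0],
    [1.5,-5.05,0,0,0],
    [1.5,-5.05,0,0,0]
  ]
}}

```text
time: 10.45
tool_pos: [0.5398, 0.0774, 0.1406]
tcp_rot: [-2.063, -2.368, 0.001]
wrist_force: [1.2, 3.6, -2.1]
width: 0.26
grip_force: 59.7
```

```bash
python3 - <<'E'
from h import *
arc([-.02,-.01,.01,.02])
E
```

```text
z 0.1406 radius 0.1005 ang 3.52 dop 1.053 F rad -2.4 F tan -2.9 Fz -2.1 torque [ 0.82 -0.28  0.01] tilt [-0.0013  0.    ]
-0.02 [0.21 0.01]
-0.01 [0.11 0.03]
0.01 [-0.08  0.08]
0.02 [-0.18  0.1 ]
```

Lower to the plate, in small steps.

{"api": "step_arm", "payload": {
  "motion": [
    [1.5,0,0.04,0.15,0],
    [1.5,0,0.04,0.3,0],
    [1.5,0,0.04,0.4,0],
    [1.5,0,0.04,0.5,0],
    [1.5,0,0.04,0.6,0],
    [1.5,0,0.04,0.7,0],
    [1.5,0,0.04,0.7,0]
  ]
}}

```text
time: 11.15
tool_pos: [0.5406, 0.0772, 0.1337]
tcp_rot: [2.063, 2.369, -0.001]
wrist_force: [-1.2, 1.1, 0.3]
width: 0.264
grip_force: 60.0
```

```bash
python3 - <<'E'
from h import *
arc([-.02,-.01,.01,.02])
E
```

```text
z 0.1337 radius 0.0999 ang 3.524 dop 1.057 F rad 0.7 F tan -1.4 Fz 0.3 torque [0.34 0.18 0.01] tilt [-0.0003 -0.0006]
-0.02 [ 0.19 -0.06]
-0.01 [ 0.09 -0.04]
0.01 [-0.1   0.01]
0.02 [-0.2   0.04]
```

{"api": "step_arm", "payload": {
  "motion": [
    [1.5,0,0,0.1,0],
    [1.5,0,0,0.2,0],
    [1.5,0,0,0.3,0],
    [1.5,0,0,0.3,0]
  ]
}}

```text
time: 11.55
tool_pos: [0.5408, 0.0771, 0.1307]
tcp_rot: [2.062, 2.369, -0.0]
wrist_force: [0.1, -1.4, 1.4]
width: 0.26
grip_force: 60.1
```

```bash
python3 - <<'E'
from h import *
arc([-.02,-.01,.01,.02])
E
```

```text
z 0.1307 radius 0.0996 ang 3.526 dop 1.059 F rad 0.5 F tan 1.3 Fz 1.4 torque [-0.12  0.06  0.01] tilt [ 0.0004 -0.0007]
-0.02 [ 0.19 -0.08]
-0.01 [ 0.09 -0.06]
0.01 [-0.11 -0.01]
0.02 [-0.2   0.02]
```

{"api": "step_arm", "payload": {
  "motion": [
    [1.5,0,0,0.1,0],
    [1.5,0,0,0.2,0],
    [1.5,0,0,0.3,0],
    [1.5,0,0,0.4,0],
    [1.5,0,0,0.5,0],
    [1.5,0,0,0.5,0]
  ]
}}

```text
time: 12.15
tool_pos: [0.5408, 0.0773, 0.1257]
tcp_rot: [2.063, 2.369, -0.0]
wrist_force: [-0.4, -2.0, 2.3]
width: 0.257
grip_force: 60.1
```

```bash
python3 - <<'E'
from h import *
arc([-.01,.01])
E
```

```text
z 0.1257 radius 0.0996 ang 3.524 dop 1.057 F rad 1.1 F tan 1.7 Fz 2.3 torque [-0.4  -0.1  -0.01] tilt [ 0.0003 -0.0003]
-0.01 [ 0.09 -0.06]
0.01 [-0.11 -0.02]
```

{"api": "step_arm", "payload": {
  "force": 20,
  "motion": [
    [1.5,0,0,0.1,0],
    [3,0,0,0.1,0],
    [5,0,0,0.1,0],
    [6,0,0,0.1,0],
    [6,0,0,0.1,0],
    [6,0,0,0.1,0],
    [6,0,0,-3,0],
    [6,0,0,-6,0],
    [6,0,0,-6,0],
    [6,0,0,-6,0]
  ]
}}

```text
time: 13.15
tool_pos: [0.5414, 0.0776, 0.1868]
tcp_rot: [2.062, 2.368, 0.003]
wrist_force: [-0.8, -0.5, -0.9]
width: 0.703
grip_force: 0.0
```

```bash
python3 - <<'E'
from h import *
plan(.5408,.0773,.17,7.9)
cm=cam("wrist"); im,d=bot.read_camera("wrist"); np.savez("wrist5.npz",im=im,d=d,o=cm[1],R=cm[2]); save("wrist5",im[100:380,130:400],2)
K=cm[0]
def proj(p): q=cm[2].T@(np.array(p)-cm[1]); return (K[0,0]*q[0]/-q[2]+K[0,2],K[1,1]*-q[1]/-q[2]+K[1,2])
for n,p in(("button",(.5408,.0773,.158)),("flange top",(.5408,.0773,.121)),("bush",(.5408,.0773,.08))): u,v=proj(p); print(n,"crop",(u-130)*2,(v-100)*2)
E
```

```text
t 13.15 pos [0.5414 0.0776 0.1868] yaw 7.9 F [-0.8 -0.5 -0.9] w 0.703 -> shift cm [-0.02 -0.06  1.68] twist 0.0 tilt [ 2.2e-03  3.0e-04 -1.0e+00]
button crop 253.82885805141314 254.96136137557568
flange top crop 253.78738506640218 215.1846320966372
bush crop 253.7542369671612 183.3922986229377
```

View pics/wrist5.png

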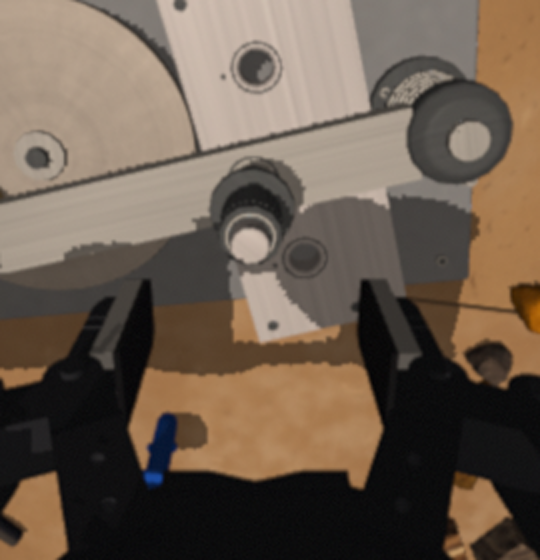

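```bash
python3 - <<'E'
from h import *
z=np.load("wrist5.npz"); im,d=z["im"],z["d"]; c=bot.calibration("wrist"); cm=(np.array(c["mtx"]),z["o"],z["R"],c)
P=cloud(cm,d)
for n,(u,v) in(("button",(251,242)),("arm",(340,165)),("arm",(120,200)),("plate",(300,120)),("flange",(225,195)),("flange",(280,205))):
    print(n,P[v//2+100,u//2+130].round(4))
# button centre by brightness
g=cv2.cvtColor(im,cv2.COLOR_RGB2GRAY); m=np.zeros_like(g); r=g[210:235,243:270]; k,l,st,ce=cv2.connectedComponentsWithStats((r>150).astype(np.uint8)); i=1+np.argmax(st[1:,4]); u,v=ce[i]+[243,210]; print(u,v,st[i])
m=l==i; print("median z",np.median(P[210:235,243:270][m],axis=0))
for h in(.15,.154,.158): print(h,onplane(cm,u,v,h).round(4))
plan(.5408,.0773,.17,7.9)
E
```

```text
button [0.5386 0.0836 0.1612]
arm [0.5804 0.0934 0.082 ]
arm [0.4766 0.0601 0.0811]
plate [0.5594 0.1093 0.0689]
flange [0.5273 0.0853 0.1219]
flange [0.5507 0.0846 0.1232]
254.50423728813558 222.41949152542372 [  3   5  18  16 236]
median z [0.53852251 0.08189192 0.15988547]
0.15 [0.539  0.0772 0.15  ]
0.154 [0.5388 0.0791 0.154 ]
0.158 [0.5386 0.081  0.158 ]
t 13.2 pos [0.5404 0.0775 0.1854] yaw 7.9 F [ 0.   0.4 -1.2] w 0.7 -> shift cm [-0.03  0.04  1.54] twist 0.0 tilt [-3.e-04  0.e+00 -1.e+00]
```

The pin stands in the bush over the middle hole, leaning slightly. Its button is at crop (251,242), about (0.539,0.081) at height 0.158. I'll shut the fingers above it and move over.

{"api": "step_arm", "payload": {
  "motion": [
    [0,0.32,-0.1,0,0],
    [0,0.32,-0.1,0,0],
    [0,0.32,-0.1,0,0],
    [0,0.32,-0.1,0,0],
    [0,0.32,-0.1,0,0],
    [0,0.32,-0.1,0.8,0],
    [0,0.32,-0.1,1.6,0],
    [0,0.32,-0.1,2.0,0],
    [0,0.32,-0.1,2.0,0],
    [0,0.32,-0.1,2.0,0]
  ]
}}

```text
time: 14.2
tool_pos: [0.5391, 0.0805, 0.1655]
tcp_rot: [-2.063, -2.369, 0.001]
wrist_force: [-0.2, -0.1, -0.8]
width: -0.001
grip_force: 0.0
```

```bash
python3 - <<'E'
from h import *
plan(.539,.081,.158,7.9)
cm=cam("wrist"); im,d=bot.read_camera("wrist"); save("wrist6",im[120:360,150:380],2)
E
```

```text
t 14.2 pos [0.5391 0.0805 0.1655] yaw 7.9 F [-0.2 -0.1 -0.8] w -0.001 -> shift cm [ 0.05 -0.    0.75] twist 0.0 tilt [-6.e-04 -1.e-04 -1.e+00]
```

View pics/wrist6.png

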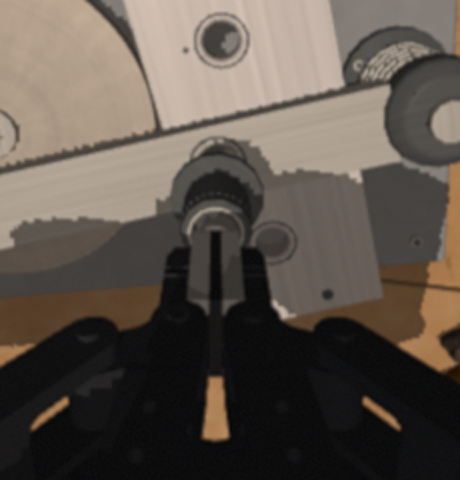

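The shut fingertips are right over the button, at (215,235). Pressing softly.

{"api": "step_arm", "payload": {
  "motion": [
    [0,0,0,0.4,0],
    [0,0,0,0.6,0],
    [0,0,0,0.75,0],
    [0,0,0,0.85,0],
    [0,0,0,0.95,0],
    [0,0,0,1.0,0]
  ]
}}

```text
time: 14.85
tool_pos: [0.5399, 0.0806, 0.1565]
tcp_rot: [2.062, 2.368, 0.002]
wrist_force: [0.4, -0.3, 4.1]
width: 0.0
grip_force: 2.2
```

{"api": "step_arm", "payload": {
  "motion": [
    [0,0,0,0.1,0],
    [0,0,0,0.2,0],
    [0,0,0,0.3,0],
    [0,0,0,0.4,0]
  ]
}}

```text
time: 15.25
tool_pos: [0.539, 0.0806, 0.1514]
tcp_rot: [-2.063, -2.369, 0.001]
wrist_force: [-0.0, 0.9, 3.1]
width: -0.002
grip_force: 1.4
```

{"api": "step_arm", "payload": {
  "motion": [
    [0,0,0,0.1,0],
    [0,0,0,0.2,0],
    [0,0,0,0.3,0],
    [0,0,0,0.4,0],
    [0,0,0,0.5,0],
    [0,0,0,0.6,0]
  ]
}}

```text
time: 15.85
tool_pos: [0.5392, 0.0805, 0.1457]
tcp_rot: [2.063, 2.369, 0.0]
wrist_force: [0.6, 0.2, 2.7]
width: -0.004
grip_force: 1.3
```

{"api": "step_arm", "payload": {
  "motion": [
    [0,0,0,0.15,0],
    [0,0,0,0.3,0],
    [0,-0.03,0,0.45,0],
    [0,-0.03,0,0.6,0],
    [0,-0.06,0,0.75,0],
    [0,-0.06,0,0.9,0],
    [0,-0.1,0,1.05,0],
    [0,-0.1,0,1.2,0]
  ]
}}

```text
time: 16.65
tool_pos: [0.5394, 0.0795, 0.1337]
tcp_rot: [2.063, 2.369, 0.0]
wrist_force: [0.7, -0.0, 3.0]
width: 0.002
grip_force: 1.3
```

{"api": "step_arm", "payload": {
  "motion": [
    [0,0,0,0.15,0],
    [0,0,0,0.3,0],
    [0,-0.03,0,0.45,0],
    [0,-0.03,0,0.6,0],
    [0,-0.05,0,0.75,0],
    [0,-0.05,0,0.9,0],
    [0,-0.05,0,1.05,0],
    [0,-0.05,0,1.2,0]
  ]
}}

```text
time: 17.45
tool_pos: [0.5396, 0.0788, 0.1217]
tcp_rot: [2.062, 2.369, -0.0]
wrist_force: [1.3, -1.0, 2.5]
width: 0.002
grip_force: 1.5
```

{"api": "step_arm", "payload": {
  "motion": [
    [0,0,0,0.1,0],
    [0,0,0,0.2,0],
    [0,0,0,0.3,0],
    [0,0,0,0.4,0],
    [0,0,0,0.45,0]
  ]
}}

```text
time: 17.95
tool_pos: [0.5399, 0.0789, 0.1176]
tcp_rot: [2.062, 2.369, 0.001]
wrist_force: [0.4, -2.1, 6.8]
width: 0.005
grip_force: 3.6
```

{"api": "step_arm", "payload": {
  "motion": [
    [0,0,0,0.04,0],
    [0,0,0,0.08,0],
    [0,0,0,0.08,0]
  ]
}}

```text
time: 18.25
tool_pos: [0.5402, 0.0788, 0.1175]
tcp_rot: [2.062, 2.368, 0.001]
wrist_force: [-0.2, -2.4, 8.0]
width: -0.003
grip_force: 3.9
```

It has stopped softly at the height I expect for home. I'll lift off so the button springs out, then check.

{"api": "step_arm", "payload": {
  "motion": [
    [0,0,0,-0.3,0],
    [0,0,0,-0.8,0],
    [0,0,0,-2,0],
    [0,0,0,-5,0],
    [0,0,0,-8,0],
    [0,0,0,-8,0],
    [0,0,0,-8,0],
    [0,0,0,-8,0]
  ]
}}

```text
time: 19.05
tool_pos: [0.5382, 0.0791, 0.1952]
tcp_rot: [-2.062, -2.368, 0.003]
wrist_force: [0.0, -0.1, -0.3]
width: -0.002
grip_force: 0.0
```

```bash
python3 - <<'E'
from h import *
plan(.5408,.0773,.17,7.9)
cm=cam("wrist"); im,d=bot.read_camera("wrist"); save("wrist7",im[100:340,150:400],3.0 if 0 else 2.2)
P=cloud(cm,d); Q=P.reshape(-1,3); r=np.hypot(Q[:,0]-.5406,Q[:,1]-.078)
z=Q[:,2]; print("heights near axis",np.sort(z[(r<.006)&(z<.15)])[-40::4].round(4))
m=(r>.013)&(r<.0165)&(z>.075)&(z<.12); print("flange ring z",np.percentile(z[m],[10,50,90]).round(4), "arm z",np.median(z[(r>.024)&(r<.05)&(abs(z-.08)<.008)]).round(4))
g=cv2.cvtColor(im,cv2.COLOR_RGB2GRAY).reshape(-1); b=(r<.012)&(z>.115)&(z<.13); print("button",Q[b].mean(0).round(4),b.sum())
E
```

```text
t 19.05 pos [0.5382 0.0791 0.1952] yaw 7.91 F [ 0.  -0.1 -0.3] w -0.002 -> shift cm [-0.22  0.24  2.52] twist 0.01 tilt [-2.8e-03 -1.0e-04 -1.0e+00]
heights near axis [0.1246 0.1247 0.1248 0.1248 0.1249 0.125  0.125  0.1251 0.1252 0.1255]
flange ring z [0.0864 0.0876 0.1104] arm z 0.0817
button [0.5397 0.0809 0.1203] 381
```

View pics/wrist7.png

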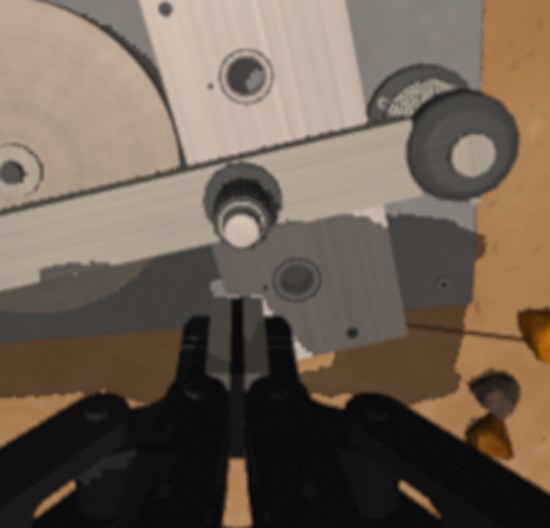

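The flange top is 5.9 mm above the arm (nominal 5), so the flange is down. The button top is 43 mm above the arm (nominal 42), so the button is out. The robot is clear, so I'm handing in.

```bash
python3 -c "
from workcell import bot
print(bot.finish_job())"
```

```text
the job is handed in; nothing more can be done
None
```

The job is handed in: the swing arm is at the index plate's middle hole, locked by the ball-lock pin, flange down and button out (depth image agrees to about 1 mm); no verdict was shown.

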